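Click the sliding lid shut on the medicine latch case

ROBOT

A 6-joint arm with a two-finger parallel gripper is mounted at the origin on the work surface. World frame = base frame: x ahead of the robot, y to its left, z up, the work surface at z = 0. Lengths are in m, angles in rad, forces in N, time in s.
With the tool pointing down it reaches from about 0.35 to 0.975 m from the base axis. Payload 17.4 kg.
Tool frame: the origin (TCP) lies at the very end of the fingers, on their centre line; the grasp point (between the pads) lies 19 mm behind it; z points along the fingers, y is the direction in which the jaws open and shut (so a half turn about z gives the same grasp; the last joint's range is limited). The gripper opens to 85 mm and grips with 20 to 120 N. Pads are 22 mm wide; open, the fingers measure 114 mm over their backs; the gripper's body (76 mm by 85 mm) begins 54 mm behind the grasp point. The pads swing forward as they close: fully open they stand 13 mm farther back than shut.
Start: joints at [-1.188, 0.116, 1.442, -0, 1.584, -0.038], TCP at [0.276, -0.616, 0.231] pointing down, gripper open.
Joint ranges: [-2.83, 2.83], [-0.83, 2.19], [0.07, 2.5], [-1.14, 4.28], [0.01, 3], [-2.97, 2.97]. Speed limits (rad/s): [1.89, 1.89, 2.22, 3.14, 3.14, 3.14].

INTERFACE

Orientations are given as [roll, pitch, yaw] about the fixed x, y, z axes, in that order (R = Rz(yaw) Ry(pitch) Rx(roll)).
In Python, from workcell import arm gives the robot as it stands.
- The arm moves only by the tool jog_arm, never from a script. Its argument "plan" is a list of rows, each an object with "hand": the finger opening in cm, from 0 to 8.54; "slide": the shift along the world's x, y, z in cm, a list of three; "twist": the turn, a rotation vector about the world's x, y, z in rad, a list of three. A call has 1 to 20 rows; each row is the pose to reach, as a shift and turn from the pose commanded when the call began; what a row does not reach only later rows make up. A row lasts 1/10 s, in which the tool goes at most 50 mm and 8.59 degrees, less where a joint would pass 70% of its speed; a pose out of reach is approached as far as the arm can. A call with a gripper value outside its range is refused whole. The fingers move at their own pace and stop on an object; "squeeze" is the grip in N (left out, the last holds). Time passes only in rows, so rows that repeat a pose let the fingers close. It gives the time, the measured TCP pose, the force and the opening at its end, in the units of the state.
- arm.get_state(): the state, without advancing time (a new reading comes with each control period).
- arm.read_camera(name): name is "scene" or "top" or "wrist"; returns a dict with "frame" (400x640x3 uint8, blue, green, red), "K" (3x3 intrinsics, pixels), "R" (3x3) and "t" (3): a world point X has camera coordinates R X + t. Camera axes: x right, y down, z forward; pixel columns grow to the right and rows downward; lengths in m; the calibration is good to about 2 mm. The wrist camera is an equidistant fisheye: a pixel r from the principal point sees the ray r / f radians off the axis. A picture is of the moment at which its call begins. There is no depth.
- arm.finish_job(): hands the job in, once; it reports no verdict.
The state is a dict: "t": time; "joint_positions": joint angles; "dq": joint speeds; "effort": joint torques, N m; "tcp_pos": TCP position; "orientation": TCP orientation; "ft_force": force on the tool from outside, world axes, zero at the start; "torque": the same for the moment, N m; "opening": opening from 0.0 (shut) to 1.0 (fully open).
Only numpy, scipy, OpenCV 4.12 (cv2) and the standard library are available. Lean on these libraries where they do the work, as an engineer would, in place of code of your own. Each camera call takes 0.05 s, during which the arm holds its last target.

TASK

Put the loose sliding lid back on the navy case: feed it under the case's two rails from the open mouth and slide it fully home until the spring tab at the mouth clicks up behind it, without forcing it; the case has a little slack in its tray and gives way when pushed. Then, with the lid shut, tug it back by its rib until you feel the tab hold it, let go and leave it shut. Leave everything else on the top where it is.

Things in the scene. Friction and masses are not known exactly. Their poses are not given: they have to be found in the camera images.
- case: Navy plastic open-topped case, 150 long (x), 92 wide (y), 50 high, held in a white tray (underside 4 above the top). Origin: centre of its underside, z up, +x = the way the lid slides shut. Its mouth is the end at x = -75. The lid's plate slides on two decks at z = 40 (|y| 27 to 46); between them the case is hollow. Lid shut against the stop: lid origin at x = 2, y = 0, z = 35, axes parallel; pulled back against the tab: x = 0.
- case_mouth (a point): Middle of the case's mouth end at deck height (case x = -75, z = 40; axes as the case's). From x = -75 to -40 the decks are open above, so that the lid's leading end can be set down on them, between side guides 6.5 high that flare out from |y| = 34 at x = -40 to about 39 at x = -75. The end wall at the mouth is low (top at z = 28).
- rail_start (a point): Middle between the two rails where they begin, at deck height (case x = -40, z = 40). From here to the stop: side guides at |y| = 34.2 and overhangs reaching in to |y| = 28, underside at z = 46.5, top at z = 50.5, so the plate has 1.2 play each side and 1.5 in height. Short lips sloping up (x -51 to -40) lead the plate in under the overhangs.
- stop (a point): Middle of the inner face of the far end wall at deck height (case x = 62, z = 40): the lid's leading edge stops against it, rigidly. The case itself has 20 slack along its x in the white tray (182 x 100, rim 12 high, fixed to the top) that holds it: pushed or pulled with more than about 8 N it slides, until the tray's end stops it. Where in that slack it starts is left to chance, so it may give way before the lid clicks home.
- tab: Navy plastic spring tab, 26 wide (y), mid-mouth. Origin: top edge of its upright face, which looks to case +x; at rest case x = -60, y = 0, z = 39. It slopes down 27 degrees towards the mouth and moves only straight down, up to 6.5, on a spring (4 N, 8 N when 4 down). The lid's catch ledge presses it down over the last 12 of the slide and it springs up behind, 2 before the stop.
- lid: Loose navy plastic sliding lid, 60 to 110 g: plate 120 long (x = -60 to 60), 66 wide (y), 5 thick (z = 5 to 10), lying rib up. Origin under its centre at the level of its feet. +x is its leading end, the rib is at the rear. Two feet under the leading end (x 48 to 56, |y| 17 to 23, z 0 to 5) pass either side of the tab.
- lid_rib (a point): Middle of the top of the lid's straight upright grip rib, which runs across the lid: lid x = -52 to -40 (12 thick), 40 long in y, z = 10 to 24. It can be pinched from above, fingers closing along the lid's x. Axes as the lid's.
- lid_catch (a point): Middle of the underside of the catch ledge beneath the lid's rear end: lid x = -60 to -54, |y| < 24, z = 0 to 5. Riding over the tab takes roughly 8 to 15 N (rubbing in the rails included) along the slide, then the force drops.
- pill_dish: White ceramic pill dish, round, 84 across, 24 high; bystander. Origin under its centre.
- eye_cup: Transparent plastic eye cup, 48 across, 42 high; bystander. Origin under its centre.
- tweezers: Stainless steel tweezers lying flat along their x, 125 long, 6 high; bystander, between the lid and the case. Origin at their centre.
- tube: Closed yellow plastic tube lying along its x, 134 long, 27 across; bystander. Origin under its centre.
- pill_bottle: Amber pill jar, 42 across, 75 high; bystander. Origin under its centre.
- thermometer: Digital thermometer lying along its x, 133 long, 9 high; bystander. Origin near its centre.
- cream_jar: White cream jar, 64 across, 50 high; bystander. Origin under its centre.

How it is judged:
By the outcome, as a careful person would: the job done as asked, in the order asked, and still so for the second after the job is handed in, with the robot touching nothing.
It also fails if it takes over 72 s, if anything falls off the work surface, if the arm or the gripper's body presses on something with over 40 N, if the wrist force passes 120 N, or if a joint passes its speed limit or range.

## Working session

There is one attempt and no reset: what is moved stays moved. The work goes in short steps, Python scripts to look and compute and a tool call to move; the robot and the scene stay as the last step left them, time stands still between calls to the robot, and variables do not carry over. Pictures are saved under pics/ and viewed, and the job is handed in when it is done.

Besides the shell and the picture viewer there is one more tool, called after ">>>" as name(argument=value, ...) on one line, values as JSON. jog_arm: Moves the arm, as the interface text tells. Its arguments: {"type":"object","properties":{"plan":{"type":"array"},"squeeze":{"type":"number"}},"required":["plan"]}

```bash
ls; mkdir -p pics
python3 - <<'E'
from workcell import arm
import cv2,json,numpy as np
s=arm.get_state();print(s)
for n in ("scene","top","wrist"):
    d=arm.read_camera(n);cv2.imwrite(f"pics/{n}0.png",d["frame"])
    np.savez(f"{n}0.npz",**{k:np.array(d[k]) for k in("frame","K","R","t")})
    print(n,d["K"],d["R"],d["t"])
E
```

```text
pics
{'t': 0.0, 'joint_positions': array([-1.18781750e+00,  1.16462745e-01,  1.44225007e+00,  1.88409027e-05,
        1.58399781e+00, -3.77595819e-02]), 'dq': array([-0.00091306,  0.00019883, -0.00065968, -0.00145849,  0.0001972 ,
        0.00056028]), 'effort': array([ 2.91898054e-03, -7.31978059e+01, -6.32493925e+01,  1.62253973e-04,
        6.27431378e-03, -2.92402740e-05]), 'tcp_pos': array([ 0.27564536, -0.61594885,  0.23058728]), 'orientation': array([-3.14047619e+00, -6.10301246e-05,  4.20738618e-01]), 'ft_force': array([ 0.37292346, -0.3854537 , -0.26187943]), 'torque': array([ 0.10782532, -0.03012308,  0.01202462]), 'opening': 0.9995065671852629}
scene [[454.32630311   0.         316.44751895]
 [  0.         454.32630311 198.237084  ]
 [  0.           0.           1.        ]] [[ 0.88369495  0.46799933  0.00773723]
 [ 0.36342599 -0.67563078 -0.64143947]
 [-0.29496573  0.56964873 -0.76713463]] [-0.52166884 -0.14067126  1.37794015]
top [[511.45791146   0.         309.60543158]
 [  0.         511.45791146 200.12063736]
 [  0.           0.           1.        ]] [[ 2.17339968e-02 -9.99759101e-01  3.06171404e-03]
 [-9.92659548e-01 -2.19438900e-02 -1.18934807e-01]
 [ 1.18973341e-01 -4.54310972e-04 -9.92897345e-01]] [0.0529007  0.5735905  1.30504155]
wrist [[309.70691629   0.         318.09130371]
 [  0.         309.70691629 206.05612049]
 [  0.           0.           1.        ]] [[ 0.40777677 -0.91307842 -0.00243172]
 [-0.86304262 -0.3862978   0.32547112]
 [-0.29812002 -0.13062088 -0.94554886]] [-0.67442147 -0.04131706  0.38228001]
```

View pics/top0.png

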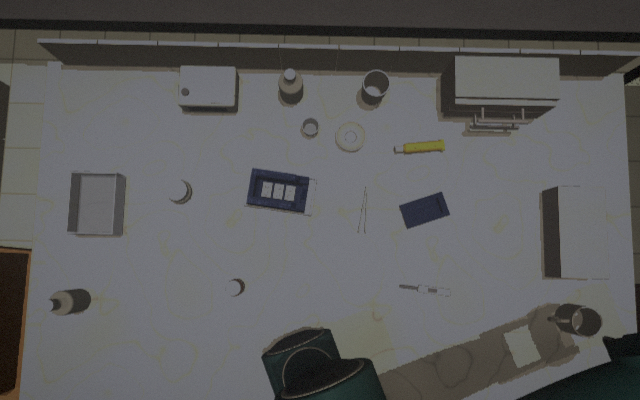

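View pics/scene0.png

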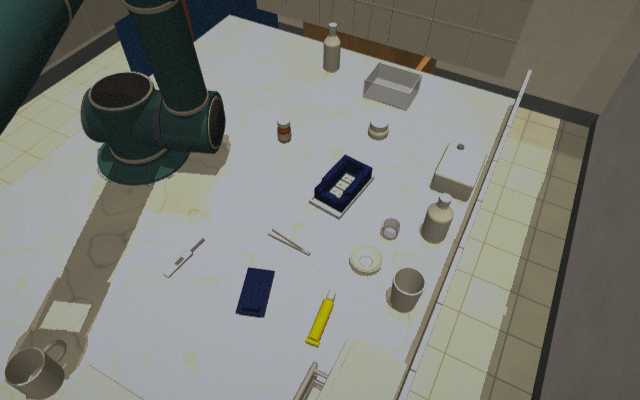

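View pics/wrist0.png

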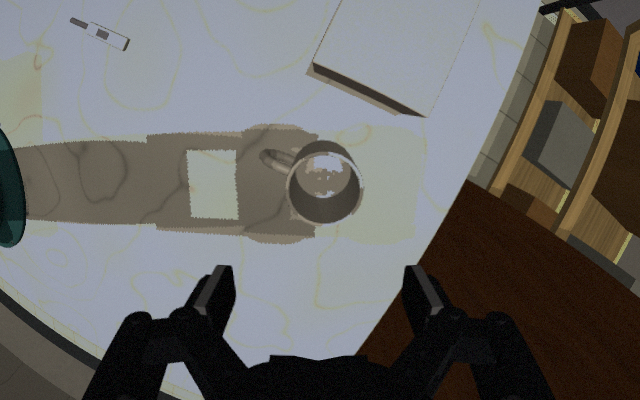

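Run:
```python
import cv2,numpy as np
t=cv2.imread("pics/top0.png");s=cv2.imread("pics/scene0.png")
a=cv2.resize(t[150:240,230:330],(700,630)[:2],interpolation=2)[:600];b=cv2.resize(t[180:240,385:465],(800,600),interpolation=2)
g=lambda i:np.clip(i.astype(float)*2,0,255).astype('u1')
cv2.imwrite("pics/za.png",g(cv2.resize(t[155:230,232:332],(800,600),interpolation=2)))
cv2.imwrite("pics/zb.png",g(b))
cv2.imwrite("pics/zc.png",g(cv2.resize(s[145:225,290:397],(800,600),interpolation=2)))
cv2.imwrite("pics/zd.png",g(cv2.resize(s[255:330,210:310],(800,600),interpolation=2)))
```

```text
(no output)
```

View pics/za.png

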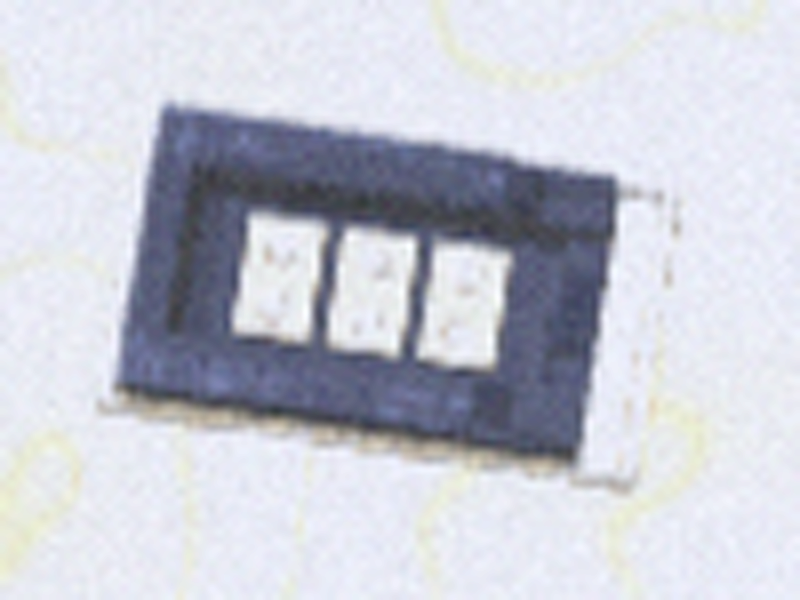

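View pics/zb.png

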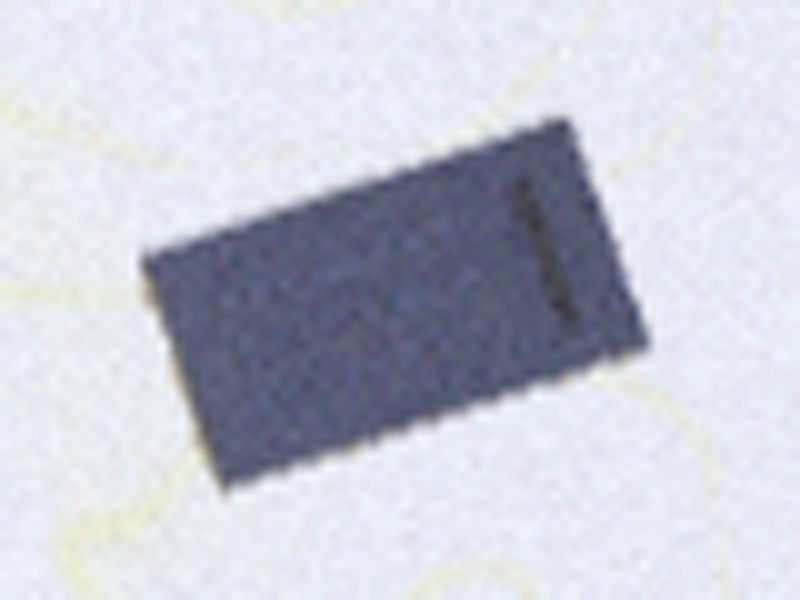

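View pics/zc.png

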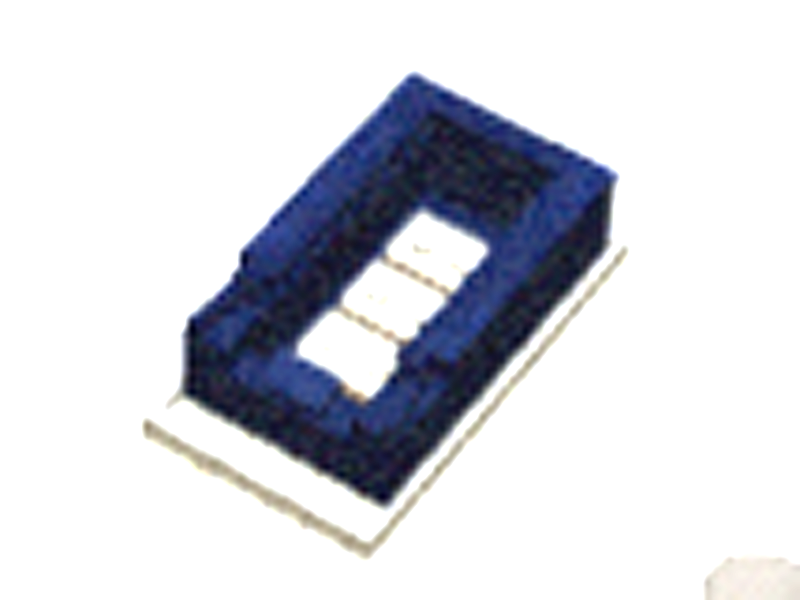

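View pics/zd.png

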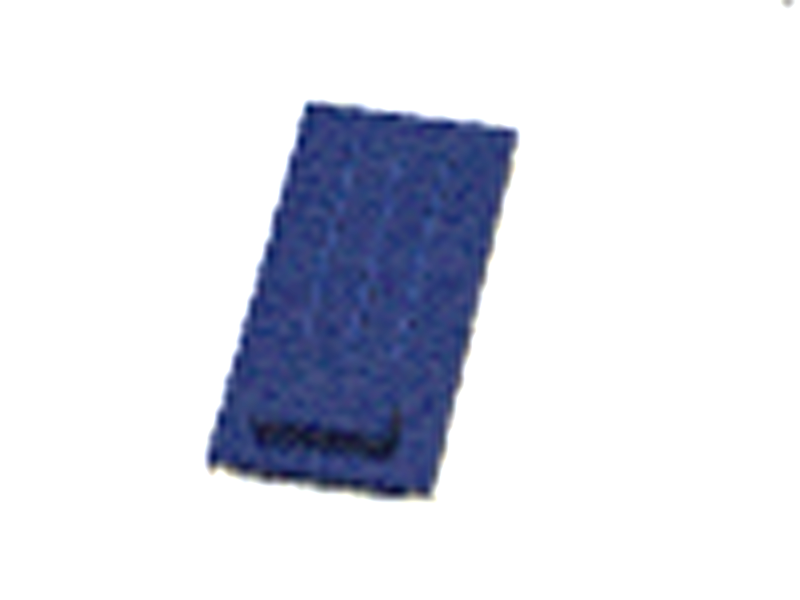

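```bash
cat > h.py <<'E'
import numpy as np,cv2
def cam(d): return d["K"],d["R"],d["t"]
def topl(d,uv,z):
    K,R,t=cam(d);uv=np.asarray(uv,float).reshape(-1,2)
    r=np.c_[(uv-[K[0,2],K[1,2]])/K[0,0],np.ones(len(uv))]@R
    c=-R.T@t
    return c+(z-c[2])/r[:,2:]*r
def proj(d,X):
    K,R,t=cam(d);p=np.atleast_2d(X)@R.T+t
    return (p[:,:2]/p[:,2:])*K[0,0]+[K[0,2],K[1,2]]
def navy(f,roi,thr=0.0):
    x0,y0,x1,y1=roi
    m=np.zeros(f.shape[:2],'u1');g=f.astype(int)
    mm=((g[...,0]-g[...,2]>15)|(g.sum(2)<110)).astype('u1')
    m[y0:y1,x0:x1]=mm[y0:y1,x0:x1];return m
def big(m):
    c,_=cv2.findContours(m,cv2.RETR_EXTERNAL,cv2.CHAIN_APPROX_NONE);return max(c,key=cv2.contourArea)[:,0,:]
E
python3 - <<'E'
from h import *
for n,rl,rc in(("top",(385,180,465,240),(235,155,325,225)),("scene",(215,255,300,330),(305,150,380,220))):
    d=np.load(n+"0.npz");print(n,"cam",-d["R"].T@d["t"])
    f=cv2.medianBlur(d["frame"],3)
    for nm,roi,z in(("lid",rl,.010),("case",rc,.0545)):
        c=big(navy(f,roi));P=topl(d,c,z)[:,:2]
        r=cv2.minAreaRect((P*1000).astype('f4'));print(nm,z,r,"\n",cv2.boxPoints(r).round(1).tolist())
        q=cv2.approxPolyDP(c,3,True)[:,0];print(q.tolist())
E
```

```text
top cam [0.41296519 0.06606766 1.3638302 ]
lid 0.01 ((556.7818603515625, -239.32640075683594), (61.22511291503906, 110.29202270507812), 19.564903259277344) 
 [[509.5, -197.60000610351562], [546.4000244140625, -301.5], [604.0999755859375, -281.0], [567.2000122070312, -177.10000610351562]]
[[440, 197], [433, 195], [426, 202], [419, 199], [421, 204], [414, 207], [405, 205], [407, 223], [413, 225], [434, 218], [433, 213], [447, 213], [441, 215], [437, 211], [435, 198]]
case 0.0545 ((597.6447143554688, 165.73397827148438), (115.40150451660156, 93.46273040771484), 82.34465026855469) 
 [[543.5999755859375, 114.80000305175781], [636.2999877929688, 102.30000305175781], [651.5999755859375, 216.6999969482422], [559.0, 229.10000610351562]]
[[252, 169], [252, 190], [249, 189], [247, 202], [290, 207], [285, 200], [259, 198], [260, 184], [259, 195], [253, 197], [253, 175], [273, 175], [269, 180], [278, 180], [271, 178], [280, 175], [290, 182], [295, 175]]
scene cam [ 0.91856484 -0.63584302  0.97086978]
lid 0.01 ((554.901611328125, -241.78024291992188), (66.65182495117188, 122.46218872070312), 19.314800262451172) 
 [[503.20001220703125, -195.0], [543.7000122070312, -310.6000061035156], [606.5999755859375, -288.5], [566.0999755859375, -173.0]]
[[249, 268], [235, 312], [262, 316], [274, 272]]
case 0.0545 ((600.5454711914062, 131.9576416015625), (181.6996612548828, 107.64962768554688), 82.55921173095703) 
 [[535.4000244140625, 48.79999923706055], [642.2000122070312, 34.900001525878906], [665.7000122070312, 215.10000610351562], [558.9000244140625, 229.0]]
[[346, 155], [315, 187], [318, 199], [340, 211], [368, 180], [371, 169]]
```

```bash
cat >> h.py <<'E'
def edgequad(d,roi,z,S=6):
    "red-channel midlevel contour, upsampled; contour pts in world plane z"
    x0,y0,x1,y1=roi
    g=cv2.GaussianBlur(d["frame"][...,2],(3,3),0)[y0:y1,x0:x1]
    g=cv2.resize(g,None,fx=S,fy=S,interpolation=cv2.INTER_CUBIC)
    lo,hi=np.percentile(g,5),np.percentile(g,90)
    m=(g<(lo+hi)/2).astype('u1')
    c=big(m);uv=(c+.5)/S-.5+[x0,y0]
    return uv
E
python3 - <<'E'
from h import *
for n,rl,rc in(("top",(385,180,465,240),(235,155,325,225)),("scene",(215,255,300,330),(305,150,380,220))):
    d=np.load(n+"0.npz")
    for nm,roi,z in(("lid",rl,.0075),("lid",rl,.010),("case",rc,.0545),("case",rc,.0505)):
        uv=edgequad(d,roi,z);P=topl(d,uv,z)[:,:2]
        r=cv2.minAreaRect((P*1000).astype('f4'));print(n,nm,z,r[0],r[1],r[2],"\n",cv2.boxPoints(r).round(1).tolist())
        q=cv2.approxPolyDP(uv.astype('f4')[:,None],1.5,True)[:,0];print(q.round(1).tolist())
        if n=='top' and nm=='case': print((topl(d,q,z)[:,:2]*1000).round(1).tolist())
E
```

```text
top lid 0.0075 (556.30712890625, -240.14402770996094) (66.55462646484375, 122.75057983398438) 19.399322509765625 
 [[504.5, -193.3000030517578], [545.2999877929688, -309.1000061035156], [608.0999755859375, -287.0], [567.2999877929688, -171.1999969482422]]
[[441.20001220703125, 191.8000030517578], [399.1000061035156, 205.39999389648438], [406.6000061035156, 227.8000030517578], [448.8999938964844, 214.1999969482422]]
top lid 0.01 (556.04296875, -239.5796356201172) (66.43193054199219, 122.52434539794922) 19.399295806884766 
 [[504.3999938964844, -192.8000030517578], [545.0999755859375, -308.3999938964844], [607.7000122070312, -286.29998779296875], [567.0, -170.8000030517578]]
[[441.20001220703125, 191.8000030517578], [399.1000061035156, 205.39999389648438], [406.6000061035156, 227.8000030517578], [448.8999938964844, 214.1999969482422]]
top case 0.0545 (593.646240234375, 148.62576293945312) (152.00157165527344, 98.26498413085938) 82.58806610107422 
 [[535.0999755859375, 79.5999984741211], [632.5999755859375, 66.9000015258789], [652.2000122070312, 217.6999969482422], [554.7000122070312, 2
[... 2241 characters left out ...]
89999389648438], [371.79998779296875, 169.39999389648438], [370.79998779296875, 166.89999389648438]]
scene case 0.0505 (600.5426635742188, 133.94384765625) (185.04652404785156, 110.27667236328125) 82.63495635986328 
 [[534.0, 49.29999923706055], [643.4000244140625, 35.099998474121094], [667.0999755859375, 218.60000610351562], [557.7000122070312, 232.8000030517578]]
[[345.6000061035156, 154.60000610351562], [327.1000061035156, 172.10000610351562], [314.1000061035156, 189.10000610351562], [314.20001220703125, 197.60000610351562], [340.20001220703125, 211.89999389648438], [369.8999938964844, 178.89999389648438], [371.79998779296875, 169.39999389648438], [370.79998779296875, 166.89999389648438]]
```

>>> jog_arm(plan=[{"hand": 8.5,"slide": [15,16.6,0],"twist": [0,0,-0.04]},{"hand": 4,"slide": [15,16.6,0],"twist": [0,0,-0.04]},{"hand": 4,"slide": [15,16.6,0],"twist": [0,0,-0.04]},{"hand": 4,"slide": [15,16.6,0],"twist": [0,0,-0.04]},{"hand": 4,"slide": [29.5,33.2,-9],"twist": [0,0,-0.082]},{"hand": 4,"slide": [29.5,33.2,-9],"twist": [0,0,-0.082]},{"hand": 4,"slide": [29.5,33.2,-9],"twist": [0,0,-0.082]},{"hand": 4,"slide": [29.5,33.2,-9],"twist": [0,0,-0.082]},{"hand": 4,"slide": [29.5,33.2,-9],"twist": [0,0,-0.082]},{"hand": 4,"slide": [29.5,33.2,-9],"twist": [0,0,-0.082]},{"hand": 4,"slide": [29.5,33.2,-9],"twist": [0,0,-0.082]},{"hand": 4,"slide": [29.5,33.2,-9],"twist": [0,0,-0.082]}], squeeze=40)

```text
t: 1.35
tcp_pos: [0.5704, -0.2848, 0.1417]
orientation: [3.141, 0.0, 0.339]
ft_force: [-0.5, 0.5, -0.7]
opening: 0.467
```

```bash
cat > shot.py <<'E'
import sys,cv2,numpy as np
from workcell import arm
for a in sys.argv[1:]:
    n,tag=a.split(":")
    d=arm.read_camera(n);np.savez(f"{n}{tag}.npz",**{k:np.array(d[k]) for k in("frame","K","R","t")})
    cv2.imwrite(f"pics/{n}{tag}.png",np.clip(d["frame"].astype(float)*1.7,0,255).astype('u1'))
s=arm.get_state()
print(s["t"],s["tcp_pos"].round(4),np.round(s["orientation"],4),s["ft_force"].round(2),s["torque"].round(2),round(s["opening"],3))
E
python3 shot.py wrist:1
```

```text
1.4 [ 0.5703 -0.2852  0.142 ] [ 3.1409e+00 -3.0000e-04  3.3790e-01] [-0.46 -0.48 -0.07] [-0.04 -0.02  0.04] 0.468
```

View pics/wrist1.png

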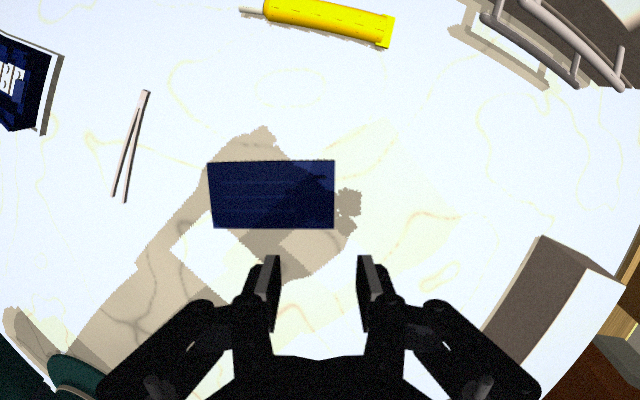

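```bash
cat >> h.py <<'E'
def fe_pl(d,uv,z):
    K,R,t=cam(d);uv=np.asarray(uv,float).reshape(-1,2)
    p=(uv-[K[0,2],K[1,2]])/K[0,0];r=np.linalg.norm(p,axis=1,keepdims=True)+1e-9
    v=np.c_[p/r*np.sin(r),np.cos(r)]@R;c=-R.T@t
    return c+(z-c[2])/v[:,2:]*v
def fe_proj(d,X):
    K,R,t=cam(d);p=np.atleast_2d(X)@R.T+t
    n=np.linalg.norm(p[:,:2],axis=1,keepdims=True);th=np.arctan2(n,p[:,2:])
    return p[:,:2]/n*th*K[0,0]+[K[0,2],K[1,2]]
E
python3 - <<'E'
from h import *
d=np.load("wrist1.npz");print(-d["R"].T@d["t"],d["R"].round(3))
f=cv2.GaussianBlur(d["frame"],(3,3),0).astype(int)
roi=(195,150,350,240)
x0,y0,x1,y1=roi
m=np.zeros(f.shape[:2],'u1');m[y0:y1,x0:x1]=(f[y0:y1,x0:x1,2]<0.5*f[y0:y1,x0:x1,0])
c=big(m);print(cv2.approxPolyDP(c[:,None],3,True)[:,0].tolist())
P=fe_pl(d,c,.010)[:,:2]*1000
r=cv2.minAreaRect(P.astype('f4'));print(r,cv2.boxPoints(r).round(1).tolist())
cv2.imwrite("pics/zw1.png",cv2.resize(np.clip(d["frame"][140:260,190:350].astype(float)*3,0,255).astype('u1'),(800,600),interpolation=2))
E
```

```text
[ 0.65057293 -0.25685783  0.2843042 ] [[ 0.332 -0.943 -0.001]
 [-0.892 -0.314  0.326]
 [-0.308 -0.107 -0.945]]
[[333, 162], [208, 164], [214, 225], [331, 227]]
((556.2230224609375, -241.78045654296875), (64.18087005615234, 117.71247863769531), 19.680131912231445) [[506.20001220703125, -197.1999969482422], [545.7999877929688, -308.0], [606.2999877929688, -286.3999938964844], [566.5999755859375, -175.60000610351562]]
```

View pics/zw1.png

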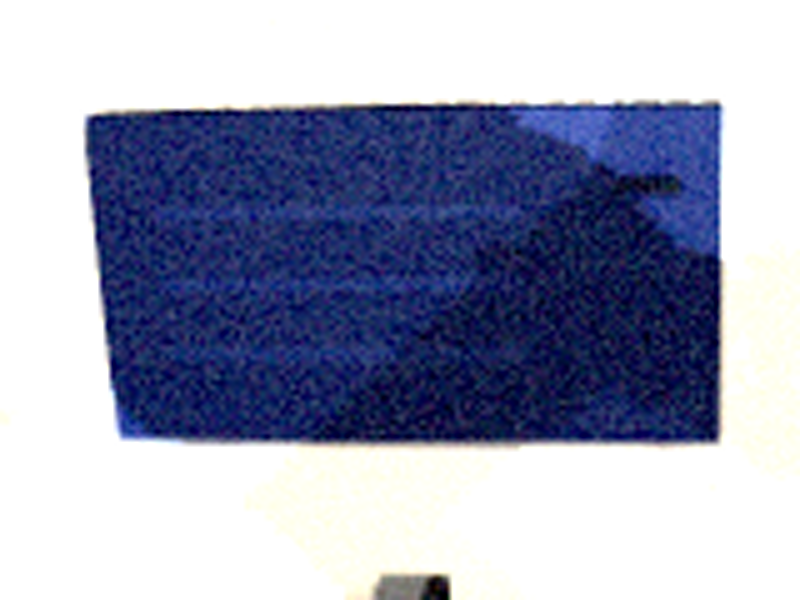

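>>> jog_arm(plan=[{"hand": 3,"slide": [0.07,0,-5],"twist": [0,0,0.002]},{"hand": 3,"slide": [0.07,0,-9],"twist": [0,0,0.002]},{"hand": 3,"slide": [0.07,0,-11],"twist": [0,0,0.002]},{"hand": 3,"slide": [0.07,0,-12.2],"twist": [0,0,0.002]},{"hand": 3,"slide": [0.07,0,-12.7],"twist": [0,0,0.002]},{"hand": 3,"slide": [0.07,0,-12.7],"twist": [0,0,0.002]},{"hand": 3,"slide": [0.07,0,-12.7],"twist": [0,0,0.002]}])

```text
t: 2.1
tcp_pos: [0.572, -0.2848, 0.0159]
orientation: [3.14, -0.001, 0.34]
ft_force: [0.4, 0.5, 0.7]
opening: 0.354
```

```bash
python3 shot.py wrist:2
```

```text
2.15 [ 0.572  -0.2846  0.0158] [ 3.1401e+00 -1.3000e-03  3.4060e-01] [ 0.38 -0.01  0.12] [0.   0.05 0.01] 0.353
```

View pics/wrist2.png

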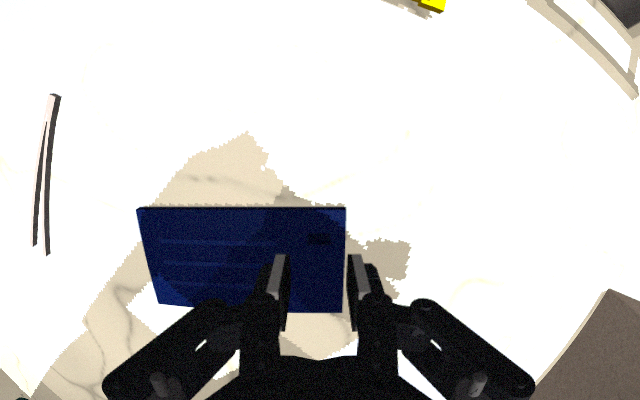

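>>> jog_arm(plan=[{"hand": 2.2,"slide": [0,0,-0.1],"twist": [0,0,0]},{"hand": 0.8,"slide": [0,0,-0.1],"twist": [0,0,0]},{"hand": 0.8,"slide": [0,0,-0.1],"twist": [0,0,0]},{"hand": 0.8,"slide": [0,0,-0.1],"twist": [0,0,0]},{"hand": 0.8,"slide": [0,0,-0.1],"twist": [0,0,0]},{"hand": 0.8,"slide": [0,0,-0.1],"twist": [0,0,0]}], squeeze=50)

```text
t: 2.75
tcp_pos: [0.5718, -0.2843, 0.0141]
orientation: [3.141, -0.001, 0.341]
ft_force: [-0.6, -0.2, 5.9]
opening: 0.121
```

```bash
python3 shot.py wrist:3
```

```text
2.8 [ 0.5718 -0.2843  0.0141] [ 3.1409e+00 -6.0000e-04  3.4090e-01] [-0.23  0.42  5.43] [ 0.03  0.22 -0.01] 0.124
```

View pics/wrist3.png

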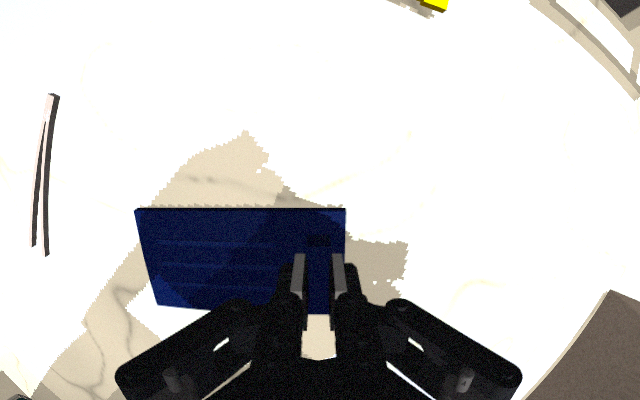

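>>> jog_arm(plan=[{"hand": 0.8,"slide": [0,0,0.5],"twist": [0,0,0]},{"hand": 0.8,"slide": [0,0,2],"twist": [0,0,0]},{"hand": 0.8,"slide": [0,0,5],"twist": [0,0,0]},{"hand": 0.8,"slide": [0,0,5],"twist": [0,0,0]},{"hand": 0.8,"slide": [0,0,5],"twist": [0,0,0]}])

```text
t: 3.3
tcp_pos: [0.5718, -0.2843, 0.0648]
orientation: [3.14, -0.001, 0.341]
ft_force: [0.2, 0.2, -0.3]
opening: 0.118
```

```bash
python3 shot.py wrist:4 scene:4
```

```text
3.4 [ 0.5712 -0.284   0.063 ] [-3.1411e+00  4.0000e-04  3.4080e-01] [ 0.31  0.85 -1.06] [-0.07 -0.02 -0.04] 0.126
```

View pics/wrist4.png

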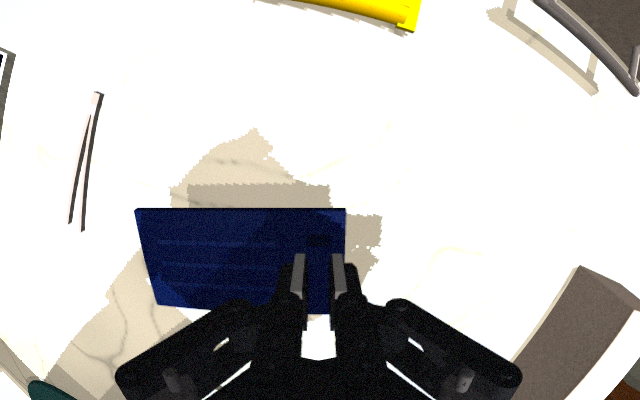

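View pics/scene4.png

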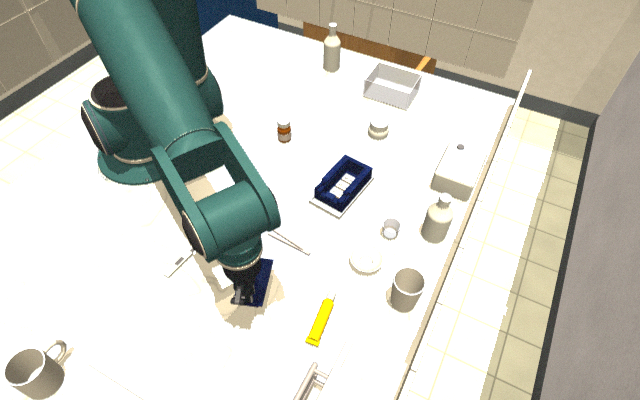

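>>> jog_arm(plan=[{"hand": 0.8,"slide": [0,1,2.2],"twist": [0,0,-0.03]},{"hand": 0.8,"slide": [0,4,2.2],"twist": [0,0,-0.1]},{"hand": 0.8,"slide": [0,7.5,2.2],"twist": [0,0,-0.17]},{"hand": 0.8,"slide": [0,11,2.2],"twist": [0,0,-0.24]},{"hand": 0.8,"slide": [0,14.5,2.2],"twist": [0,0,-0.31]},{"hand": 0.8,"slide": [0,18,2.2],"twist": [0,0,-0.38]},{"hand": 0.8,"slide": [0,21,2.2],"twist": [0,0,-0.43]},{"hand": 0.8,"slide": [0,23,2.2],"twist": [0,0,-0.46]},{"hand": 0.8,"slide": [0,23.9,2.2],"twist": [0,0,-0.47]},{"hand": 0.8,"slide": [0,23.9,2.2],"twist": [0,0,-0.47]},{"hand": 0.8,"slide": [0,23.9,2.2],"twist": [0,0,-0.47]}])

```text
t: 4.5
tcp_pos: [0.5713, -0.0457, 0.085]
orientation: [3.141, 0.0, -0.129]
ft_force: [0.3, 0.1, -1.1]
opening: 0.12
```

```bash
python3 shot.py wrist:5 top:5
```

```text
4.6 [ 0.5714 -0.0461  0.0851] [ 3.1414e+00  3.0000e-04 -1.2970e-01] [ 0.64  0.43 -1.31] [-0.    0.04  0.01] 0.123
```

View pics/wrist5.png

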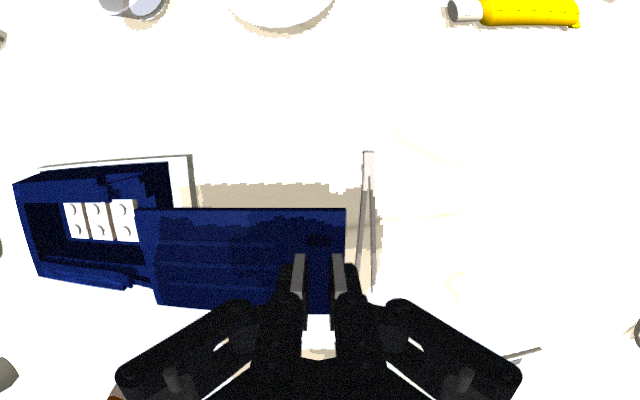

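View pics/top5.png

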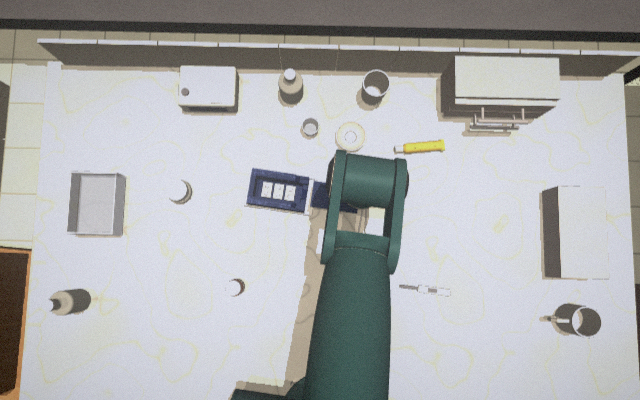

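```bash
cat > ov.py <<'E'
import sys
from h import *
n,cx,cy,yaw,roi=sys.argv[1],*map(float,sys.argv[2:5]),[int(v) for v in sys.argv[5].split(",")]
lx=[float(v) for v in sys.argv[6].split(",")] if len(sys.argv)>6 else None
d=np.load(n+".npz");P=fe_proj if n.startswith("wrist") else proj
c,s=np.cos(np.radians(yaw)),np.sin(np.radians(yaw))
def W(p): return np.array([cx/1000+(c*p[0]-s*p[1])/1000,cy/1000+(s*p[0]+c*p[1])/1000,(p[2]+4)/1000])
x0,y0,x1,y1=roi;S=800/(x1-x0)
im=cv2.resize(np.clip(d["frame"][y0:y1,x0:x1].astype(float)*3.0,0,255).astype('u1'),None,fx=S,fy=S,interpolation=2)
def line(a,b,col,f=W):
    q=np.array([f(np.array(a)+(np.array(b)-a)*k) for k in np.linspace(0,1,9)])
    uv=(P(d,q)-[x0,y0]+.5)*S
    cv2.polylines(im,[np.round(uv).astype(int)],False,col,1,cv2.LINE_AA)
G=(0,255,0)
for y in(-1,1):
    line([-40,y*46,50.5],[75,y*46,50.5],G);line([-40,y*28,50.5],[62,y*28,50.5],G);line([-75,y*46,46.5],[-40,y*46,46.5],G)
    line([-75,y*27,40],[62,y*27,40],(0,255,255))
line([75,-46,50.5],[75,46,50.5],G);line([-75,-46,40],[-75,46,40],(0,255,255));line([62,-28,50.5],[62,28,50.5],G)
line([-75,-46,0],[-75,46,0],(0,0,255))
if lx:
    X,Y,Z,yw=lx;cl,sl=np.cos(np.radians(yw)),np.sin(np.radians(yw))
    L=lambda p:np.array([X+cl*p[0]-sl*p[1],Y+sl*p[0]+cl*p[1],Z+p[2]])/1000
    R=(255,0,255)
    for a,b in(((-60,-33),(60,-33)),((60,-33),(60,33)),((60,33),(-60,33)),((-60,33),(-60,-33))): line([*a,10],[*b,10],R,L)
cv2.imwrite("pics/"+sys.argv[7],im[:600])
E
python3 ov.py wrist5 596.5 149 82.6 0,140,360,330 571.4,-45,0,0 o5.png 2>&1|tail -1
python3 - <<'E'
from h import *
# lid in tool frame from wrist4, wrist5 corners
for n,tcp,yaw in(("wrist4",(.5712,-.284,.063),.3408),("wrist5",(.5714,-.0461,.0851),-.1297)):
    d=np.load(n+".npz");f=cv2.GaussianBlur(d["frame"],(3,3),0).astype(int)
    q=[[136,208],[346,208],[342,314],[157,305]]
    p=fe_pl(d,q,tcp[2]-.0041);v=p[:,:2]-tcp[:2];c,s=np.cos(yaw),np.sin(yaw)
    print((np.c_[c*v[:,0]+s*v[:,1],-s*v[:,0]+c*v[:,1]]*1000).round(1).tolist())
    cp=-d["R"].T@d["t"]-tcp;print("cam rel",c*cp[0]+s*cp[1],-s*cp[0]+c*cp[1],cp[2])
E
```

```text
[[33.1, 104.4], [33.2, -14.9], [-34.9, -15.1], [-35.3, 106.5]]
cam rel 0.08518370363835251 -0.0006849705986563884 0.1445393706790395
[[33.0, 104.4], [33.2, -13.4], [-34.1, -13.7], [-34.7, 106.6]]
cam rel 0.0849340606158586 0.0004180484298594699 0.1424909466127785
```

View pics/o5.png

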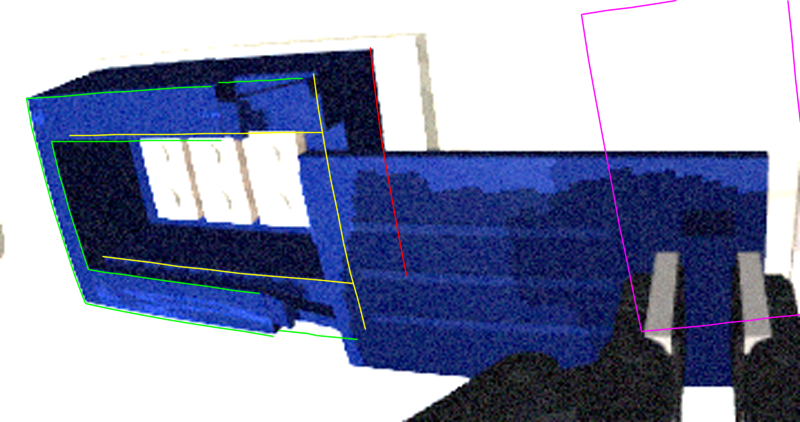

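```bash
python3 ov.py wrist5 596.5 149 82.6 120,190,360,330 577.3,-0.5,71,82.57 o5b.png
python3 ov.py top5 596.5 149 82.6 235,150,375,240 577.3,-0.5,71,82.57 o5t.png
```

```text
(no output)
```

View pics/o5b.png

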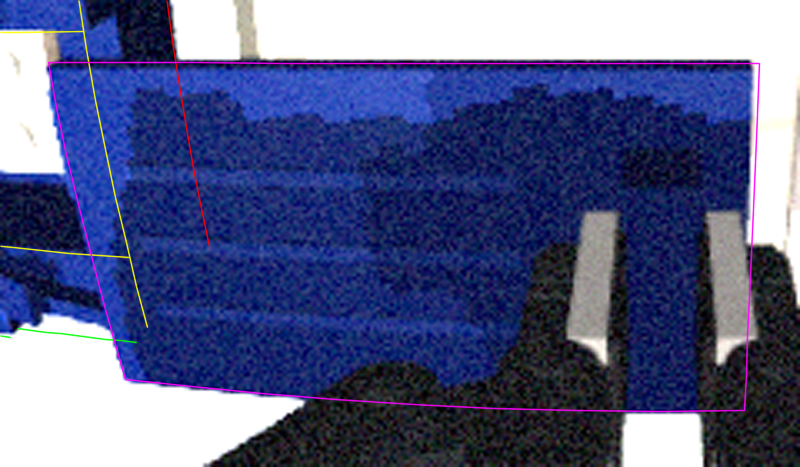

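View pics/o5t.png

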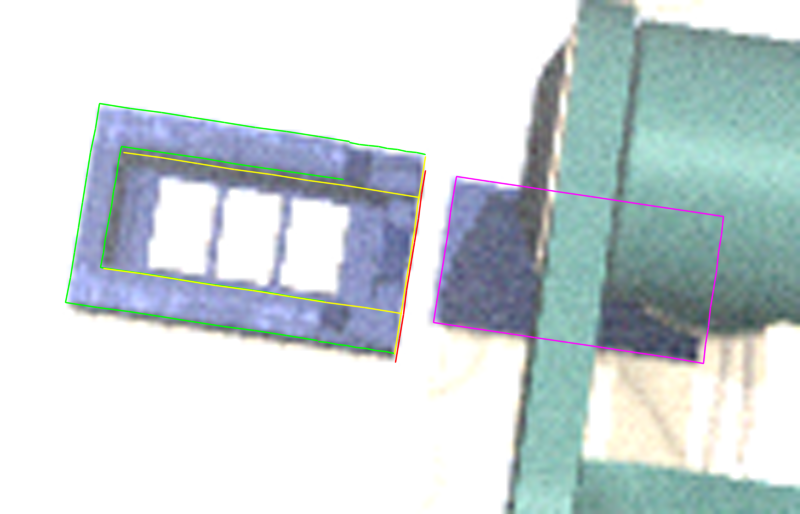

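>>> jog_arm(plan=[{"hand": 0.8,"slide": [0.2,1.6,0],"twist": [0,0,0]},{"hand": 0.8,"slide": [0.44,3.37,0],"twist": [0,0,0]},{"hand": 0.8,"slide": [0.44,3.37,-1.5],"twist": [0,0,0]},{"hand": 0.8,"slide": [0.44,3.37,-2.4],"twist": [0,0,0]},{"hand": 0.8,"slide": [0.44,3.37,-2.8],"twist": [0,0,0]},{"hand": 0.8,"slide": [0.44,3.37,-3.0],"twist": [0,0,0]},{"hand": 0.8,"slide": [0.44,3.37,-3.0],"twist": [0,0,0]}])

```text
t: 5.3
tcp_pos: [0.5757, -0.0118, 0.055]
orientation: [3.142, 0.0, -0.13]
ft_force: [0.4, -0.7, -1.0]
opening: 0.122
```

```bash
python3 shot.py wrist:6; python3 ov.py wrist6 596.5 149 82.6 0,150,360,330 581.7,33.2,40.5,82.57 o6.png
```

```text
5.35 [ 0.5759 -0.0117  0.0554] [-3.1416e+00 -1.0000e-04 -1.2960e-01] [-0.66 -0.08 -1.66] [-0.04  0.01  0.03] 0.125
```

View pics/o6.png

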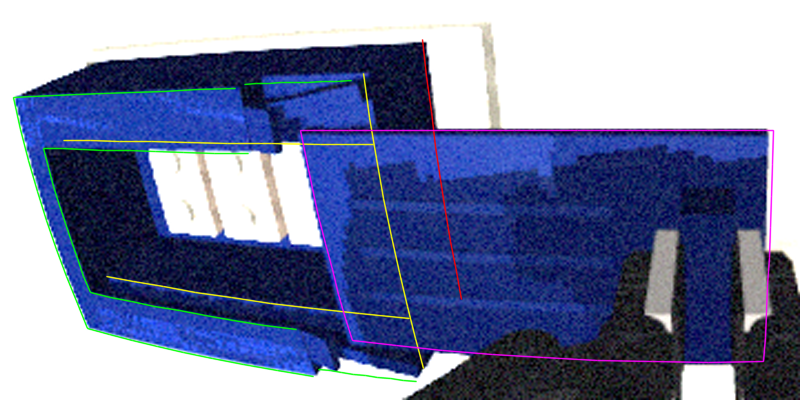

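>>> jog_arm(plan=[{"hand": 0.8,"slide": [0,0,-0.1],"twist": [0,0,0]},{"hand": 0.8,"slide": [0,0,-0.15],"twist": [0,0,0]},{"hand": 0.8,"slide": [0,0,-0.15],"twist": [0,0,0]}])

```text
t: 5.65
tcp_pos: [0.5758, -0.0115, 0.0539]
orientation: [-3.142, -0.0, -0.129]
ft_force: [0.5, -1.0, -0.4]
opening: 0.119
```

```bash
python3 shot.py
```

```text
5.65 [ 0.5758 -0.0115  0.0539] [-3.1416e+00 -1.0000e-04 -1.2930e-01] [ 0.51 -1.   -0.38] [-0.12  0.02  0.01] 0.119
```

>>> jog_arm(plan=[{"hand": 0.8,"slide": [0,0,-0.07],"twist": [0,0,0]},{"hand": 0.8,"slide": [0.04,0.3,-0.07],"twist": [0,0,0]},{"hand": 0.8,"slide": [0.08,0.6,-0.07],"twist": [0,0,0]},{"hand": 0.8,"slide": [0.12,0.9,-0.07],"twist": [0,0,0]},{"hand": 0.8,"slide": [0.16,1.2,-0.07],"twist": [0,0,0]}])

```text
t: 6.15
tcp_pos: [0.5775, 0.0009, 0.0531]
orientation: [3.142, -0.0, -0.129]
ft_force: [-0.0, 0.1, -1.2]
opening: 0.12
```

```bash
python3 shot.py
```

```text
6.15 [0.5775 0.0009 0.0531] [ 3.1416 -0.     -0.1291] [-0.05  0.13 -1.18] [-0.04  0.03 -0.05] 0.12
```

>>> jog_arm(plan=[{"hand": 0.8,"slide": [0.04,0.3,0],"twist": [0,0,0]},{"hand": 0.8,"slide": [0.08,0.6,0],"twist": [0,0,0]},{"hand": 0.8,"slide": [0.12,0.9,0],"twist": [0,0,0]},{"hand": 0.8,"slide": [0.16,1.2,0],"twist": [0,0,0]}])

```text
t: 6.55
tcp_pos: [0.5791, 0.0128, 0.0531]
orientation: [3.142, 0.0, -0.129]
ft_force: [-0.5, -0.9, 0.5]
opening: 0.12
```

```bash
python3 shot.py wrist:7;  python3 ov.py wrist7 596.5 149 82.6 0,150,360,330 585.0,56.5,39,82.57 o7.png
```

```text
6.6 [0.5791 0.0132 0.0531] [-3.1414 -0.     -0.1291] [-0.15  0.4  -1.51] [-0.03 -0.02 -0.  ] 0.122
```

View pics/o7.png

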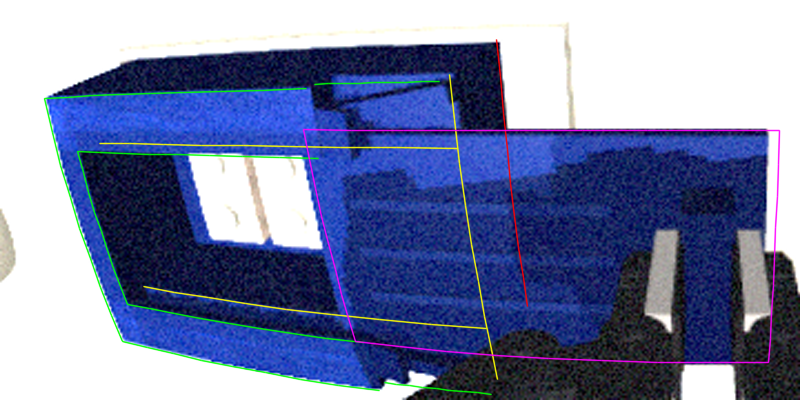

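>>> jog_arm(plan=[{"hand": 0.8,"slide": [0.065,0.5,0],"twist": [0,0,0]},{"hand": 0.8,"slide": [0.13,1.0,0],"twist": [0,0,0]},{"hand": 0.8,"slide": [0.195,1.5,0],"twist": [0,0,0]},{"hand": 0.8,"slide": [0.26,2.0,0],"twist": [0,0,0]},{"hand": 0.8,"slide": [0.325,2.5,0],"twist": [0,0,0]},{"hand": 0.8,"slide": [0.39,3.0,0],"twist": [0,0,0]}])

```text
t: 7.2
tcp_pos: [0.583, 0.043, 0.0531]
orientation: [3.142, 0.0, -0.129]
ft_force: [-0.7, 0.4, -0.7]
opening: 0.123
```

```bash
python3 shot.py
```

```text
7.2 [0.583  0.043  0.0531] [ 3.1416  0.     -0.1291] [-0.7   0.38 -0.67] [-0.05  0.02 -0.02] 0.123
```

No resistance; lid now at about case x = −61. On.

>>> jog_arm(plan=[{"hand": 0.8,"slide": [0.065,0.5,0],"twist": [0,0,0]},{"hand": 0.8,"slide": [0.13,1.0,0],"twist": [0,0,0]},{"hand": 0.8,"slide": [0.195,1.5,0],"twist": [0,0,0]},{"hand": 0.8,"slide": [0.26,2.0,0],"twist": [0,0,0]},{"hand": 0.8,"slide": [0.325,2.5,0],"twist": [0,0,0]},{"hand": 0.8,"slide": [0.39,3.0,0],"twist": [0,0,0]},{"hand": 0.8,"slide": [0.455,3.5,0],"twist": [0,0,0]},{"hand": 0.8,"slide": [0.52,4.0,0],"twist": [0,0,0]}])

```text
t: 8.0
tcp_pos: [0.5882, 0.083, 0.0531]
orientation: [-3.142, 0.0, -0.129]
ft_force: [-0.2, -1.4, 0.2]
opening: 0.123
```

```bash
python3 shot.py wrist:8 scene:8; python3 ov.py wrist8 596.5 149 82.6 0,150,360,330 594.2,128.3,39,82.57 o8.png
```

```text
8.1 [0.5882 0.0832 0.0531] [-3.1414e+00 -1.0000e-04 -1.2870e-01] [ 0.01  1.05 -0.29] [0.1  0.02 0.01] 0.124
```

View pics/o8.png

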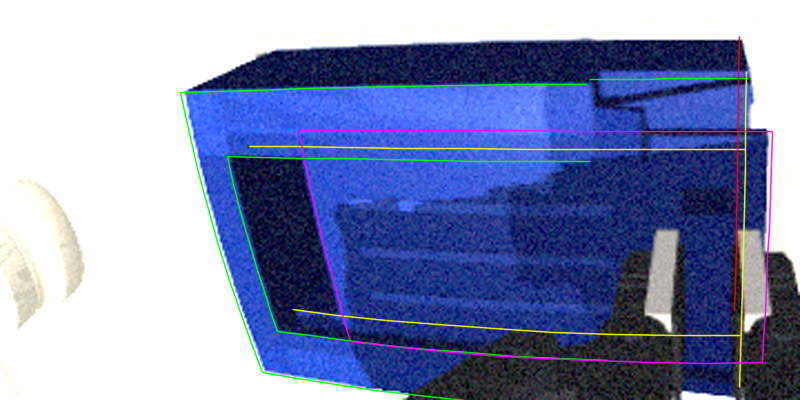

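>>> jog_arm(plan=[{"hand": 0.8,"slide": [0.026,0.2,0],"twist": [0,0,0]},{"hand": 0.8,"slide": [0.052,0.4,0],"twist": [0,0,0]},{"hand": 0.8,"slide": [0.078,0.6,0],"twist": [0,0,0]},{"hand": 0.8,"slide": [0.104,0.8,0],"twist": [0,0,0]},{"hand": 0.8,"slide": [0.13,1.0,0],"twist": [0,0,0]}])

```text
t: 8.6
tcp_pos: [0.5895, 0.0918, 0.0535]
orientation: [3.14, -0.0, -0.129]
ft_force: [-2.8, -8.0, 4.0]
opening: 0.122
```

>>> jog_arm(plan=[{"hand": 0.8,"slide": [0.013,0.1,0],"twist": [0,0,0]},{"hand": 0.8,"slide": [0.026,0.2,0],"twist": [0,0,0]}])

```text
t: 8.8
tcp_pos: [0.5898, 0.0938, 0.0535]
orientation: [3.14, -0.0, -0.13]
ft_force: [-3.0, -7.9, 4.8]
opening: 0.123
```

>>> jog_arm(plan=[{"hand": 0.8,"slide": [0.013,0.1,0],"twist": [0,0,0]},{"hand": 0.8,"slide": [0.026,0.2,0],"twist": [0,0,0]}])

```text
t: 9.0
tcp_pos: [0.5902, 0.0957, 0.0536]
orientation: [3.14, -0.001, -0.13]
ft_force: [-2.1, -9.3, 5.3]
opening: 0.121
```

```bash
python3 shot.py wrist:9; python3 ov.py wrist9 596.5 149 82.6 0,150,360,330 596.1,141.3,39,82.57 o9.png
```

```text
9.05 [0.5902 0.0959 0.0536] [ 3.1402e+00 -8.0000e-04 -1.2950e-01] [-1.05 -5.87  4.61] [-1.12  0.22  0.01] 0.126
```

View pics/o9.png

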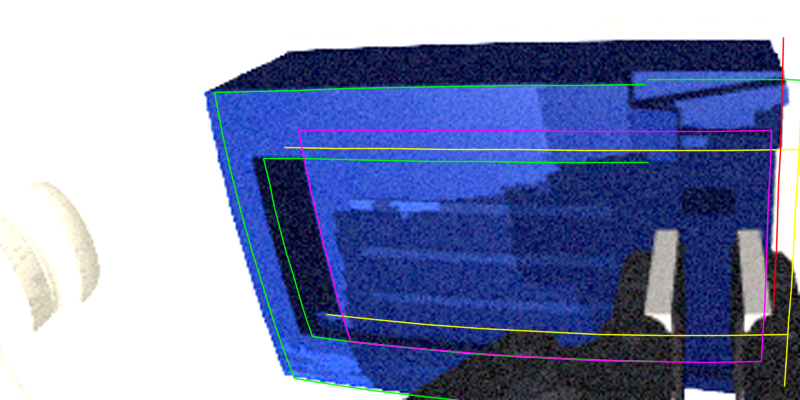

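>>> jog_arm(plan=[{"hand": 0.8,"slide": [0.013,0.1,0],"twist": [0,0,0]},{"hand": 0.8,"slide": [0.026,0.2,0],"twist": [0,0,0]}])

```text
t: 9.25
tcp_pos: [0.5905, 0.0975, 0.0537]
orientation: [3.14, -0.001, -0.13]
ft_force: [-1.5, -11.2, 6.2]
opening: 0.123
```

>>> jog_arm(plan=[{"hand": 0.8,"slide": [0.013,0.1,0],"twist": [0,0,0]},{"hand": 0.8,"slide": [0.026,0.2,0],"twist": [0,0,0]}])

```text
t: 9.45
tcp_pos: [0.5908, 0.0994, 0.0538]
orientation: [3.139, -0.001, -0.13]
ft_force: [-0.7, -11.2, 8.0]
opening: 0.123
```

>>> jog_arm(plan=[{"hand": 0.8,"slide": [0.013,0.1,0],"twist": [0,0,0]},{"hand": 0.8,"slide": [0.026,0.2,0],"twist": [0,0,0]}])

```text
t: 9.65
tcp_pos: [0.5912, 0.1021, 0.0539]
orientation: [3.141, -0.001, -0.13]
ft_force: [1.1, -5.3, 6.9]
opening: 0.123
```

```bash
python3 shot.py wrist:10; python3 ov.py wrist10 596.5 149 82.6 0,150,360,330 596.9,147.3,39,82.57 o10.png
```

```text
9.7 [0.5912 0.1023 0.0539] [ 3.1411e+00 -1.3000e-03 -1.2940e-01] [ 0.13 -3.51  5.52] [-0.79  0.11 -0.01] 0.123
```

View pics/o10.png

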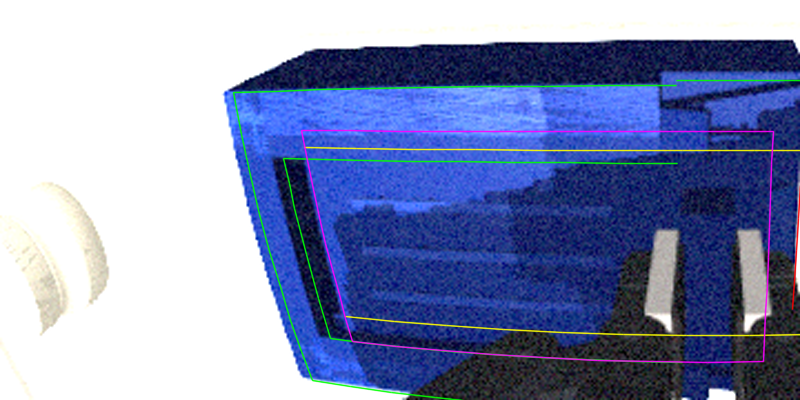

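>>> jog_arm(plan=[{"hand": 0.8,"slide": [0.013,0.1,0],"twist": [0,0,0]},{"hand": 0.8,"slide": [0.026,0.2,0],"twist": [0,0,0]}])

```text
t: 9.9
tcp_pos: [0.5915, 0.1042, 0.0539]
orientation: [3.141, -0.001, -0.129]
ft_force: [-0.4, -4.5, 6.1]
opening: 0.123
```

>>> jog_arm(plan=[{"hand": 0.8,"slide": [0.013,0.1,0],"twist": [0,0,0]},{"hand": 0.8,"slide": [0.026,0.2,0],"twist": [0,0,0]}])

```text
t: 10.1
tcp_pos: [0.5917, 0.1061, 0.0539]
orientation: [3.141, -0.001, -0.129]
ft_force: [-0.6, -3.7, 6.0]
opening: 0.121
```

```bash
python3 shot.py wrist:11; python3 ov.py wrist11 597 153 82.6 0,150,360,330 597.4,151.3,39,82.57 o11.png
```

```text
10.15 [0.5917 0.1063 0.0539] [ 3.1412e+00 -1.3000e-03 -1.2940e-01] [-0.9  -2.55  6.76] [-0.65  0.09  0.01] 0.12
```

View pics/o11.png

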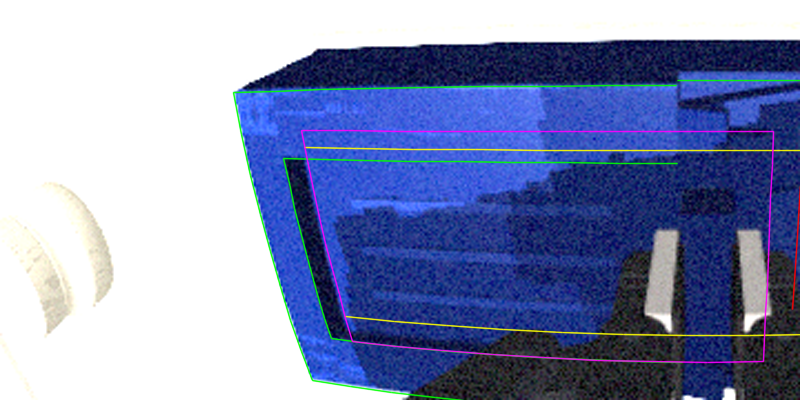

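>>> jog_arm(plan=[{"hand": 0.8,"slide": [0.006,0.05,0],"twist": [0,0,0]},{"hand": 0.8,"slide": [0.013,0.1,0],"twist": [0,0,0]}])

```text
t: 10.35
tcp_pos: [0.5914, 0.1076, 0.0532]
orientation: [-3.141, -0.0, -0.129]
ft_force: [-0.4, -0.2, -0.7]
opening: 0.124
```

>>> jog_arm(plan=[{"hand": 0.8,"slide": [0.006,0.05,0],"twist": [0,0,0]},{"hand": 0.8,"slide": [0.013,0.1,0],"twist": [0,0,0]}])

```text
t: 10.55
tcp_pos: [0.5915, 0.1086, 0.0532]
orientation: [3.142, -0.0, -0.129]
ft_force: [1.0, -0.8, 2.1]
opening: 0.121
```

>>> jog_arm(plan=[{"hand": 0.8,"slide": [0.006,0.05,0],"twist": [0,0,0]},{"hand": 0.8,"slide": [0.013,0.1,0],"twist": [0,0,0]}])

```text
t: 10.75
tcp_pos: [0.5915, 0.109, 0.0531]
orientation: [3.14, 0.0, -0.129]
ft_force: [-2.2, -10.1, 3.4]
opening: 0.12
```

```bash
python3 shot.py wrist:12; python3 ov.py wrist12 597 153 82.6 0,150,360,330 597.8,154.3,39,82.57 o12.png
```

```text
10.8 [0.5915 0.1089 0.0531] [ 3.140e+00  2.000e-04 -1.293e-01] [-2.86 -7.11  3.62] [-1.31  0.22  0.01] 0.123
```

View pics/o12.png

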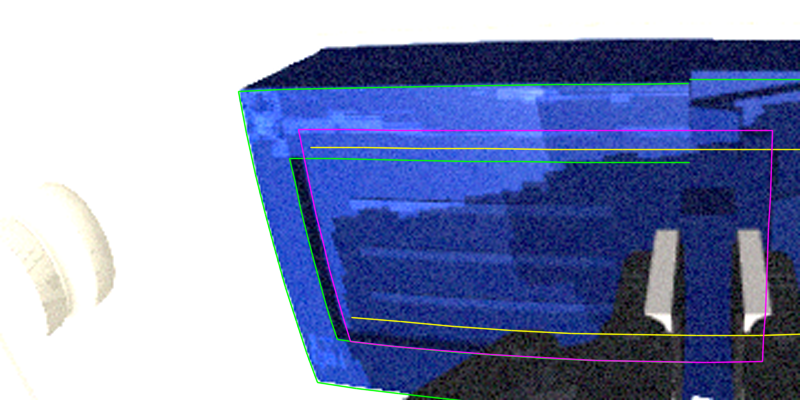

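>>> jog_arm(plan=[{"hand": 0.8,"slide": [-0.013,-0.1,0],"twist": [0,0,0]},{"hand": 0.8,"slide": [-0.026,-0.2,0],"twist": [0,0,0]},{"hand": 0.8,"slide": [-0.026,-0.2,0],"twist": [0,0,0]}])

```text
t: 11.1
tcp_pos: [0.5914, 0.1077, 0.0531]
orientation: [-3.141, -0.0, -0.129]
ft_force: [0.2, 1.1, 1.0]
opening: 0.121
```

>>> jog_arm(plan=[{"hand": 0.8,"slide": [-0.006,-0.05,0],"twist": [0,0,0]},{"hand": 0.8,"slide": [-0.013,-0.1,0],"twist": [0,0,0]}])

```text
t: 11.3
tcp_pos: [0.5913, 0.1067, 0.0531]
orientation: [-3.141, -0.0, -0.129]
ft_force: [1.2, 5.0, 1.2]
opening: 0.123
```

>>> jog_arm(plan=[{"hand": 0.8,"slide": [-0.006,-0.05,0],"twist": [0,0,0]},{"hand": 0.8,"slide": [-0.013,-0.1,0],"twist": [0,0,0]}])

```text
t: 11.5
tcp_pos: [0.5912, 0.1063, 0.0532]
orientation: [-3.14, -0.0, -0.129]
ft_force: [0.7, 8.7, 0.8]
opening: 0.122
```

>>> jog_arm(plan=[{"hand": 0.8,"slide": [-0.006,-0.05,0],"twist": [0,0,0]},{"hand": 0.8,"slide": [-0.013,-0.1,0],"twist": [0,0,0]}])

```text
t: 11.7
tcp_pos: [0.5911, 0.1054, 0.0532]
orientation: [-3.14, -0.0, -0.129]
ft_force: [1.5, 8.4, -0.4]
opening: 0.124
```

```bash
python3 shot.py wrist:13; python3 ov.py wrist13 597 153 82.6 0,150,360,330 597.1,151.5,39,82.57 o13.png
```

```text
11.75 [0.5911 0.1053 0.0532] [-3.14e+00 -2.00e-04 -1.29e-01] [1.31 7.97 0.8 ] [ 1.39 -0.21 -0.01] 0.12
```

View pics/o13.png

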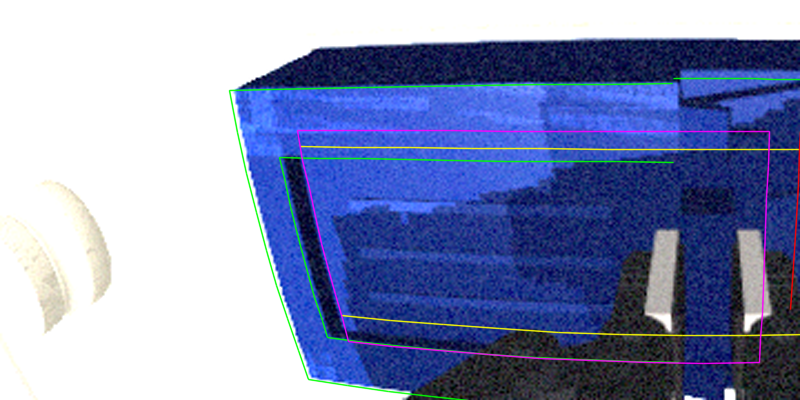

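>>> jog_arm(plan=[{"hand": 0.8,"slide": [0.013,0.1,0],"twist": [0,0,0]},{"hand": 0.8,"slide": [0.02,0.15,0],"twist": [0,0,0]},{"hand": 1.5,"slide": [0.02,0.15,0],"twist": [0,0,0]},{"hand": 2.5,"slide": [0.02,0.15,0],"twist": [0,0,0]},{"hand": 2.5,"slide": [0.02,0.15,0.05],"twist": [0,0,0]},{"hand": 2.5,"slide": [0.02,0.15,0.05],"twist": [0,0,0]}])

```text
t: 12.35
tcp_pos: [0.5912, 0.106, 0.0536]
orientation: [-3.142, -0.0, -0.129]
ft_force: [0.7, 0.2, -0.6]
opening: 0.293
```

```bash
python3 shot.py wrist:14
```

```text
12.4 [0.5912 0.1061 0.0536] [-3.1416 -0.     -0.1292] [ 0.33 -0.12 -0.14] [ 0.02 -0.02  0.04] 0.298
```

View pics/wrist14.png

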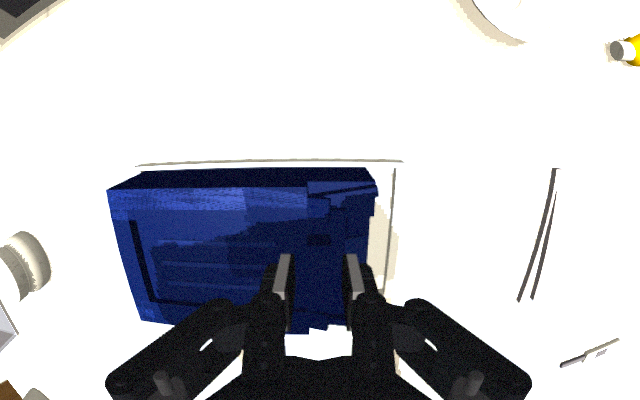

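Released, with no force left on the tool. Next I lift straight up and retreat.

>>> jog_arm(plan=[{"hand": 2.5,"slide": [0,0,1],"twist": [0,0,0]},{"hand": 2.5,"slide": [0,0,3],"twist": [0,0,0]},{"hand": 2.5,"slide": [0,0,7],"twist": [0,0,0]},{"hand": 2.5,"slide": [0,0,12],"twist": [0,0,0]},{"hand": 2.5,"slide": [0,0,16],"twist": [0,0,0]},{"hand": 2.5,"slide": [-4,-4,16],"twist": [0,0,0]},{"hand": 2.5,"slide": [-8,-8,16],"twist": [0,0,0]},{"hand": 2.5,"slide": [-8,-12,16],"twist": [0,0,0]},{"hand": 2.5,"slide": [-8,-16,16],"twist": [0,0,0]},{"hand": 2.5,"slide": [-8,-18,16],"twist": [0,0,0]},{"hand": 2.5,"slide": [-8,-18,16],"twist": [0,0,0]}])

```text
t: 13.5
tcp_pos: [0.5109, -0.0762, 0.2145]
orientation: [3.141, -0.001, -0.132]
ft_force: [-0.6, -0.0, 0.4]
opening: 0.294
```

```bash
python3 shot.py wrist:15 scene:15 top:15
python3 - <<'E'
import cv2
a=cv2.imread("pics/scene15.png");cv2.imwrite("pics/z15.png",cv2.resize(a[145:225,290:397],(800,600),interpolation=2))
a=cv2.imread("pics/top15.png");cv2.imwrite("pics/z15t.png",cv2.resize(a[155:230,232:332],(800,600),interpolation=2))
E
```

```text
13.65 [ 0.5112 -0.0735  0.2141] [-3.1414e+00 -4.0000e-04 -1.2930e-01] [ 0.72  0.1  -0.08] [0.03 0.06 0.02] 0.291
```

View pics/wrist15.png

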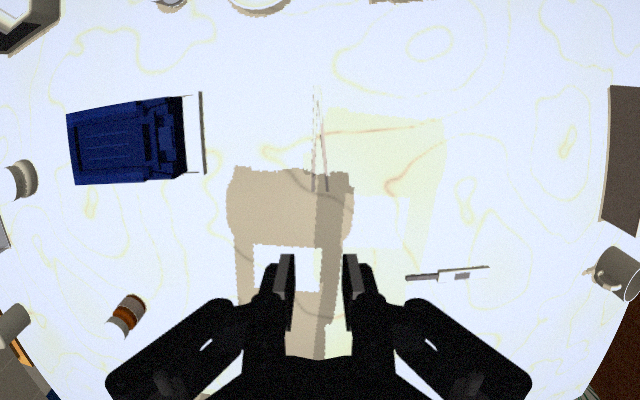

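View pics/z15.png

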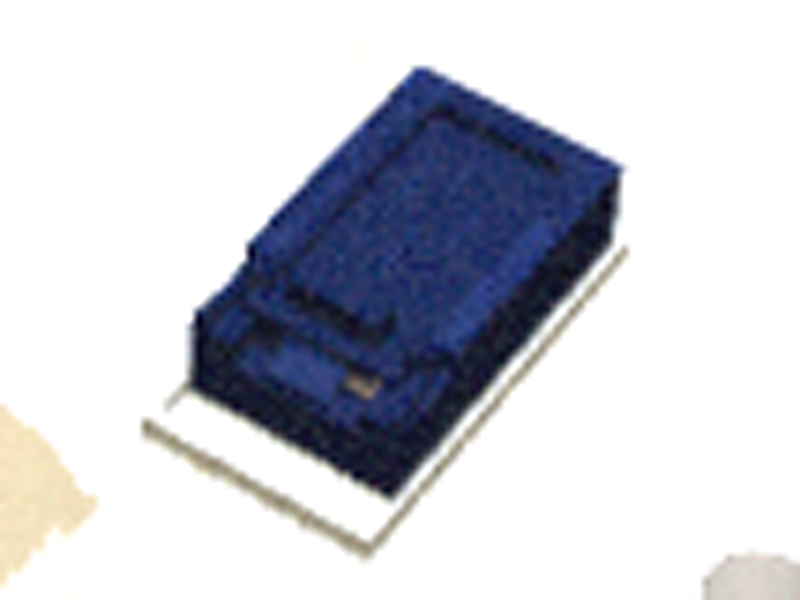

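View pics/z15t.png

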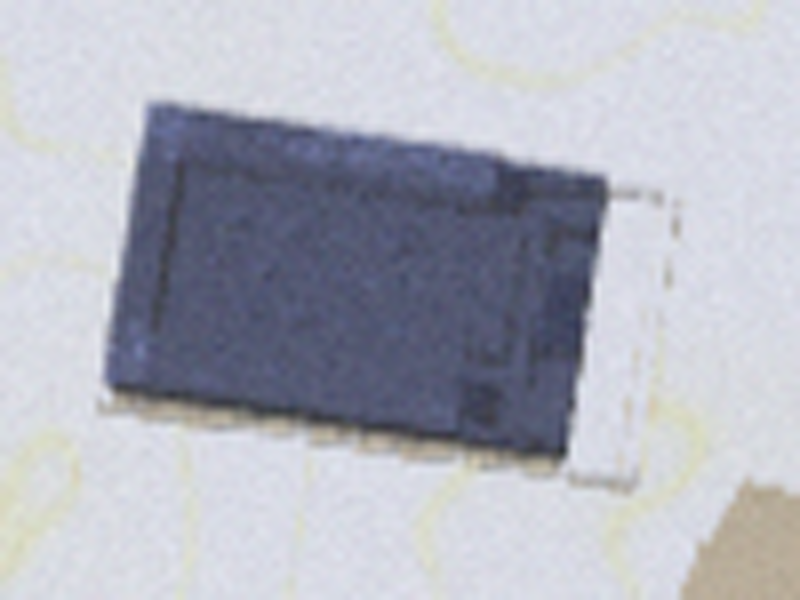

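View pics/top15.png

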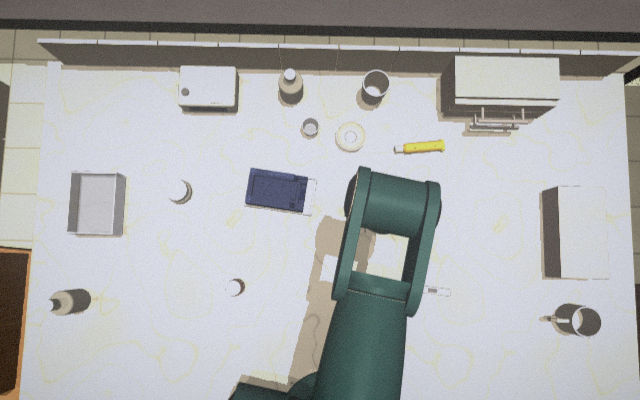

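```bash
python3 -c "
from workcell import arm
print(arm.finish_job())"
```

```text
the job is handed in; nothing more can be done
None
```

The lid is back on the navy case and shut, and the job was handed in about 14 s into the 72 s limit.

- **Closing:** I pinched the lid by its rib, fed it under the rails from the mouth and pushed it home. The push peaked at about 11 N while riding over the tab, and the case slid about 4 mm in its tray. The force then dropped to about 0 N, which was the click, and rose to 10 N against the stop, where I ended the push.
- **Tug:** I pulled back about 2 mm until the tab caught, then the force rose to about 8.5 N. The case slid back about 1.5 mm together with the lid, so the tab held. I took the load off, let go and lifted clear.
- **Last checks:** The final scene, top and wrist pictures show the lid under the rails, with only a narrow dark gap at the stop end. The bystanders I could see were where they started. The arm covered the tweezers in the last top view, but the wrist view showed them where they were. The gripper was touching nothing, with force readings near 0 N.
- **Limits of the checks:** I judged the click and the tab's hold from the forces and the case's movement, because the tab itself is too small to see clearly. The top camera placed both lid and case about 1 to 2 mm nearer the robot than the wrist camera did. The offset was the same for both, so I lined them up with the wrist view.

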